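Lift a swing bucket off its trunnions and set it in the sloping unloading rack

ROBOT

A 6-joint arm with a two-finger parallel gripper is mounted at the origin on the work surface. World frame = base frame: x ahead of the robot, y to its left, z up, the work surface at z = 0. Lengths are in m, angles in rad, forces in N, time in s.
With the tool pointing down it reaches from about 0.325 to 0.9 m from the base axis. Payload 3.5 kg.
Tool frame: the origin (TCP) lies midway between the tips of the shut fingers; the grasp point (between the pads) lies 19 mm behind it; x points along the fingers, y is the direction in which the jaws open and shut, and the axes are right-handed (so a half turn about x gives the same grasp; the last joint's range is limited). The gripper opens to 85 mm and grips with 20 to 120 N. Pads are 22 mm wide; open, the fingers measure 114 mm over their backs; the gripper's body (76 mm by 85 mm) begins 54 mm behind the grasp point. The pads swing forward as they close: fully open they stand 13 mm farther back than shut.
Start: joints at [-1.415, 0.276, -0.026, 1.268, 0, 1.467], TCP at [0.16, -0.604, 0.231] pointing down, gripper open.
Joint ranges: [-3.12, 3.12], [-0.85, 1.88], [-1.08, 1.24], [-1.95, 2.15], [-1.57, 1.53], [-3.14, 3.14]. Speed limits (rad/s): [2.57, 2.57, 3.14, 3.14, 3.14, 3.14].

INTERFACE

Orientations are given as a 3x3 rotation matrix whose columns are the frame's x, y, z axes.
In Python, from rig import robot gives the robot as it stands. The module is installed in compiled form; this text tells all that it offers.
- The arm moves only by the tool arm_command, never from a script. Its argument "rows" is a list of rows, each a list of 3 entries, a list of its own where there are three numbers: the turn, a rotation vector about the tool's x, y, z in rad, then the shift along the tool's x, y, z in cm, then the opening, from 0 (shut) to 1 (fully open). A call has 1 to 12 rows; each row is the pose to reach, as a shift and turn from the pose commanded when the call began, along the tool's axes at that moment; what a row does not reach only later rows make up. A row lasts 1/12 s, in which the tool goes at most 41.7 mm and 7.16 degrees, less where a joint would pass 70% of its speed; a pose out of reach is approached as far as the arm can. A call with a gripper value outside its range is refused whole. The fingers move at their own pace and stop on an object; "squeeze" is the grip in N (left out, the last holds). Time passes only in rows, so rows that repeat a pose let the fingers close. It gives the time, the measured TCP pose, the force and the opening at its end, in the units of the state.
- robot.sense(): the state, without advancing time (a new reading comes with each control period).
- robot.read_camera(name): name is "scene" or "top"; returns the picture (480x640x3 uint8, blue, green, red); there is no depth.
- robot.calibration(name): a dict with "fov_y" (degrees; the focal length in pixels is half the picture's height over the tangent of half this angle, whatever the lens; pixels are square), "cx", "cy" (the principal point, pixels), "R" (3x3) and "t" (3): a world point X has camera coordinates R X + t. Camera axes: x right, y down, z forward; pixel columns grow to the right and rows downward; lengths in m; the calibration is good to about 2 mm. A picture is of the moment at which its call begins. calibration takes no time and is no camera call.
- robot.close_job(): hands the job in, once; it reports no verdict.
The state is a dict: "time_s": time; "joints": joint angles; "dq": joint speeds; "joint_efforts": joint torques, N m; "tcp_pos": TCP position; "orientation": TCP orientation; "contact_force": force on the tool from outside, world axes, zero at the start; "ft_torque": the same for the moment, N m; "grip_width": opening from 0.0 (shut) to 1.0 (fully open).
Only numpy, scipy, OpenCV 4.12 (cv2) and the standard library are available. Lean on these libraries where they do the work, as an engineer would, in place of code of your own. Each camera call takes 0.05 s, during which the arm holds its last target.

TASK

The cartridge spinner has stopped with its lid open. Take the bucket with the orange grip by its grip, lift it straight up off its two trunnion pins without letting it swing or catch on the rotor, and carry it, mouth up, to the blue unloading rack, where you set it down gently, fully home in either of the two sloping pockets, and let go. Leave the grey-gripped bucket hanging on its pins and do not disturb the other things on the bench.

Things in the scene. Friction and masses are not known exactly. Their poses are not given: they have to be found in the camera images.
- bucket_orange: Loose aluminium swing bucket with an orange grip, 0.3-0.65 kg, hanging on two rotor pins. Origin: centre of its underside; z up out of the mouth, y along the pivot axis, x away from the rotor's axis while it hangs. Body 58 (x) x 60 (y) x 66 mm high, with two ink tanks, black and blue, fixed in it, level with its rim. The same when turned by half a turn about z
- orange_grip (a point): middle of the orange grip, 95 mm above the bucket's underside; the bucket's axes. The grip is a flat-sided bar 14 thick (x) x 58 long (y) x 22 mm high (84 to 106 mm above the underside) on a 4 mm thick web in the plane x = 0; pinched across x, the bucket cannot swing about y in the fingers, but under a light grip it can turn about x
- orange_pivot (a point): middle of the bucket's pivot axis (its y), 48 mm above its underside. On each y side is a steel ear, 27 mm wide (x), at y 30 to 42 mm, z 30 to 63 mm, with a groove 13 mm wide and open below whose top rests on the rotor's pin. The bucket swings freely there; it must rise straight up 23 mm before the ears are clear of the pins
- bucket_grey: the same kind of bucket with a grey grip and two white balance tanks, hanging opposite the orange one; origin and axes likewise; stays where it is. The top of its grip is 233 mm above the bench
- rotor: aluminium four-place cross rotor in the bowl, turns about its vertical z axis with light friction (0.12 N m). Origin on the axis at pin height, 175 mm above the bench. Orange bucket at its +x, grey at -x, 100 mm out; +y and -y places empty. Hub reaches 24 mm above pin height, the rest 7 mm
- place_orange (a point): on the rotor, turns with it: where the orange bucket's underside centre is while it hangs plumb. Its two pins, 10 mm in diameter and 13 mm long, lie 48 mm higher and point at the bucket from two fork tines, whose inner faces are 46 mm either side of the bucket's middle and which reach 110 mm from the rotor's axis
- place_grey (a point): the same for the grey bucket
- spinner: white bench centrifuge, fixed. Origin: centre of its underside, z up. Housing 400 x 400 x 200 mm high, round bowl 330 mm in diameter and 105 mm deep about its z axis. Control panel on its +y side out to y = 250 mm, up to 170 mm high. Open lid at its -y edge, 390 mm wide, leaning back from y = -195 mm at 200 mm height to y = -375 mm at 560 mm height
- rack: blue steel unloading rack for two buckets, fixed, base 125 x 210 mm. Origin: on the bench under its middle; z up; its sloping pockets look to its -x side
- rack_tray: the rack's sloping tray. Origin: middle of the tray's floor, 42 mm above the bench. Its z is the pockets' axis, leaning 30 degrees from vertical towards the rack's -x; its y is the rack's y. A bucket that is home has its underside flat on the pocket's floor and its z along this z
- pocket_left (a point): centre of the floor of the pocket at the tray's +y; the tray's axes. Pocket 67 x 67 mm inside, walls 3 mm thick and 25 mm high along z: the bucket has 3 to 4 mm of play on each side and fits in any quarter turn, with its ears above the walls. 108 mm from the other pocket
- pocket_right (a point): the same for the pocket at the tray's -y
- fluid_bottle: closed blue bottle of cleaning fluid, 60 mm diameter, 170 mm tall, standing; origin under its centre; leave alone
- brush: hand brush about 200 mm long lying on the bench; origin on its underside; leave alone
- carton: small cardboard carton 90 x 130 x 70 mm; origin under its centre; leave alone
Things that resemble listed ones, but are neither listed nor needed, are in the scene too. Leave any purple look-alike of the bucket_grey alone.

How it is judged:
By the outcome, as a careful person would: the job done as asked, in the order asked, and still so for the second after the job is handed in, with the robot touching nothing.
It also fails if it takes over 58 s, if anything falls off the work surface, if the arm or the gripper's body presses on something with over 40 N, if the wrist force passes 120 N, or if a joint passes its speed limit or range.

## Working session

There is one attempt and no reset: what is moved stays moved. The work goes in short steps, Python scripts to look and compute and a tool call to move; the robot and the scene stay as the last step left them, time stands still between calls to the robot, and variables do not carry over. Pictures are saved under pics/ and viewed, and the job is handed in when it is done.

Besides the shell and the picture viewer there is one more tool, called as a command line: name --argument value ..., lists and objects as JSON in quotes. arm_command: Moves the arm, as the interface text tells. Its arguments: {"type":"object","properties":{"rows":{"type":"array","items":{"type":"array"}},"squeeze":{"type":"number"}},"required":["rows"]}

```bash
mkdir -p pics
python3 - <<'E'
from rig import robot
import cv2,json,numpy as np
for n in ("scene","top"):
    cv2.imwrite(f"pics/{n}0.png",robot.read_camera(n))
    print(n,{k:np.round(v,4).tolist() for k,v in robot.calibration(n).items() if not isinstance(v,str)})
s=robot.sense();print(s)
E
```

```text
scene {'fov_y': 52.7897, 'cx': 328.7437, 'cy': 242.368, 'R': [[0.0791, 0.9968, -0.0123], [0.8286, -0.0726, -0.5551], [-0.5542, 0.0337, -0.8317]], 't': [-0.1633, -0.4279, 1.6121]}
top {'fov_y': 43.8909, 'cx': 326.4836, 'cy': 242.1626, 'R': [[-0.0034, -1.0, -0.003], [-0.9835, 0.0039, -0.1806], [0.1807, 0.0024, -0.9835]], 't': [0.1362, 0.6258, 1.4169]}
{'time_s': 0.1, 'joints': array([-1.41541237e+00,  2.77108082e-01, -2.77709214e-02,  1.26800336e+00,
        2.42211236e-05,  1.46740739e+00]), 'dq': array([ 7.38083895e-05, -2.22613671e-03,  4.64294785e-03,  1.89450142e-04,
        8.74847871e-04,  9.21539561e-04]), 'joint_efforts': array([-1.69542900e-04, -4.46707928e+01,  2.96129662e+01,  8.49962962e-03,
       -4.95057077e-05,  4.02397305e-06]), 'tcp_pos': array([ 0.15982601, -0.60347465,  0.23022696]), 'orientation': array([[-2.98904167e-04,  2.55894157e-01, -9.66704759e-01],
       [ 2.06465048e-03, -9.66702584e-01, -2.55894219e-01],
       [-9.99997824e-01, -2.07239530e-03, -2.39380564e-04]]), 'contact_force': array([ 0.13732073, -0.59322043, -0.78320846]), 'ft_torque': array([0.00196096, 0.00573143, 0.00260973]), 'grip_width': 1.0004706761217999}
```

View pics/scene0.png

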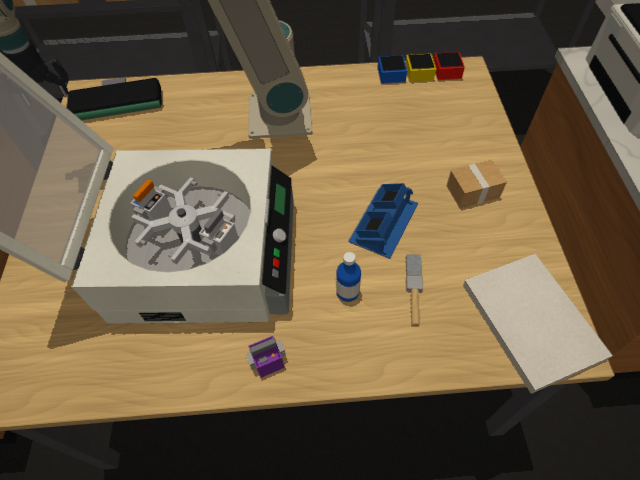

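View pics/top0.png

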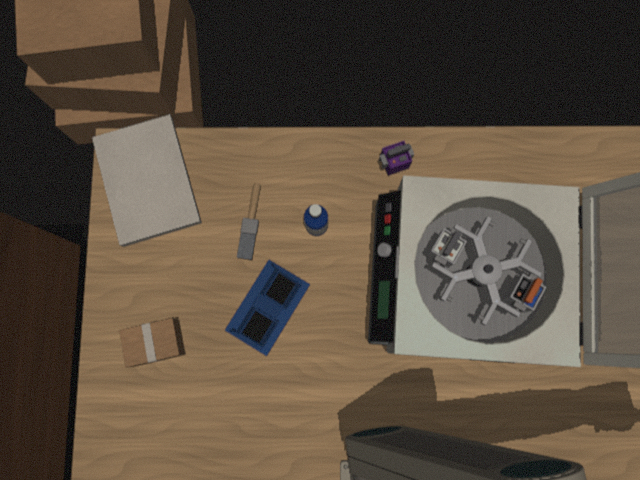

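The orange grip is at scene (145,188) and top (535,291). The things it could be mistaken for are the grey bucket at scene (217,227) / top (449,246) and the purple look-alike at scene (267,357) / top (397,157). The rack is at scene (385,220) / top (267,307). Next I take close crops.

Run:
```python
import cv2
t=cv2.imread("pics/top0.png");s=cv2.imread("pics/scene0.png")
def c(i,x,y,w,h,k,n): cv2.imwrite(f"pics/{n}.png",cv2.resize(cv2.convertScaleAbs(i[y:y+h,x:x+w],alpha=1.4),None,fx=k,fy=k,interpolation=cv2.INTER_CUBIC))
c(t,410,195,155,150,5,"c_top_rotor")
c(s,105,150,155,120,5,"c_scene_rotor")
c(t,215,250,105,110,5,"c_top_rack")
c(s,340,170,90,95,6,"c_scene_rack")
```

```text
(no output)
```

View pics/c_top_rotor.png

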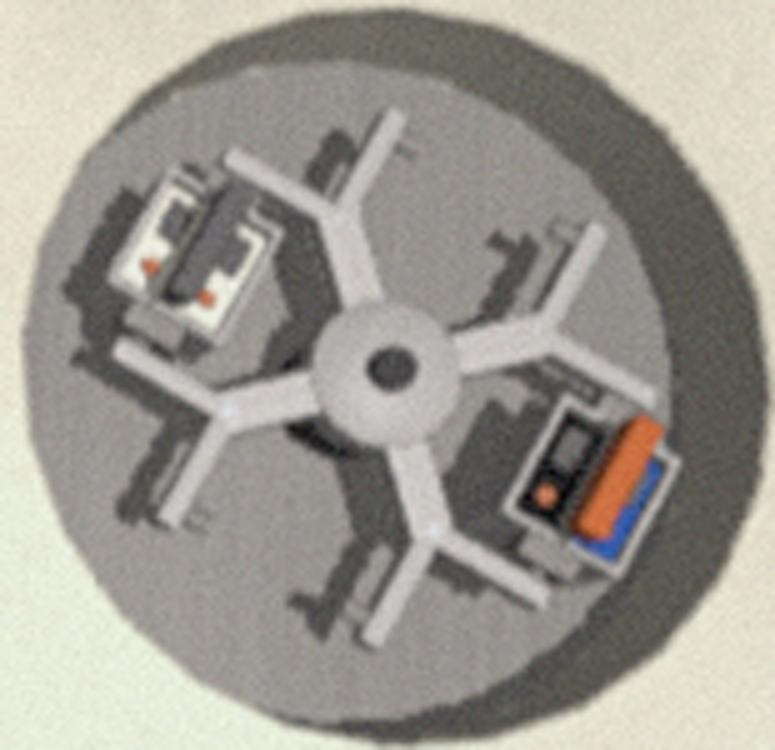

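View pics/c_scene_rotor.png

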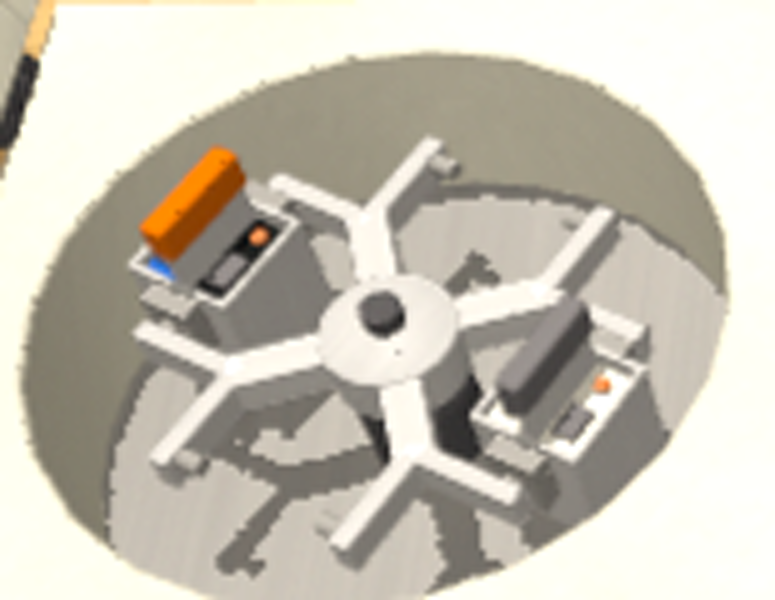

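View pics/c_top_rack.png

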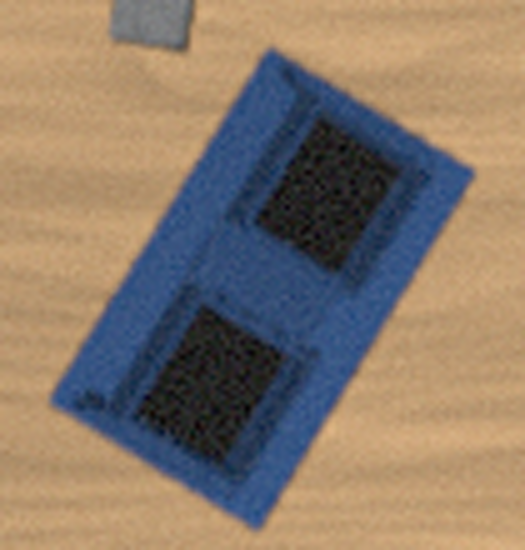

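View pics/c_scene_rack.png

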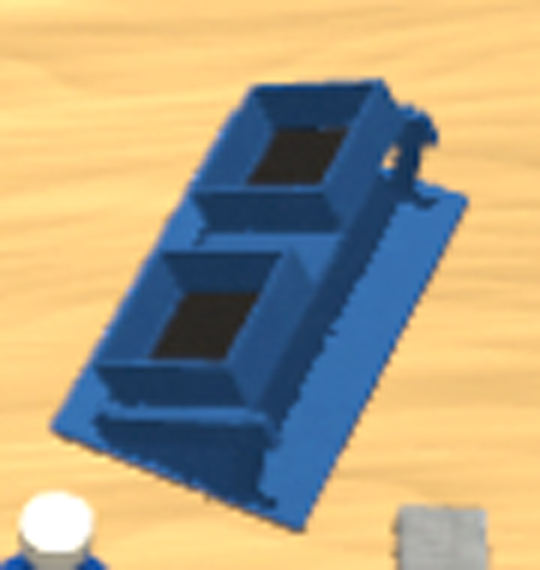

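```bash
cat > h.py <<'E'
import numpy as np, cv2
from scipy.optimize import least_squares
from rig import robot
C={}
for n in("scene","top"):
    c=robot.calibration(n); f=240/np.tan(np.radians(c["fov_y"])/2)
    C[n]=(f,c["cx"],c["cy"],np.array(c["R"]),np.array(c["t"]))
def proj(n,X):
    f,cx,cy,R,t=C[n]; p=np.atleast_2d(X)@R.T+t
    return np.c_[f*p[:,0]/p[:,2]+cx,f*p[:,1]/p[:,2]+cy]
def ray(n,uv):
    f,cx,cy,R,t=C[n]; d=R.T@np.array([(uv[0]-cx)/f,(uv[1]-cy)/f,1]); return -R.T@t,d
def atz(n,uv,z):
    o,d=ray(n,uv); return o+d*(z-o[2])/d[2]
def tri(us,ut):
    r=least_squares(lambda X:np.r_[(proj("scene",X)-us)[0],(proj("top",X)-ut)[0]],[.5,0,.1]); return r.x,np.sqrt(2*r.cost)
def cr(x,y,ox,oy,k): return np.array([(x+.5)/k-.5+ox,(y+.5)/k-.5+oy])
E
python3 - <<'E'
from h import *
np.set_printoptions(precision=4,suppress=True)
T=lambda x,y:cr(x,y,410,195,5); S=lambda x,y:cr(x,y,105,150,5)
RT=lambda x,y:cr(x,y,215,250,5); RS=lambda x,y:cr(x,y,340,170,6)
print("hub knob",tri(S(381,305),T(392,367)))
# orange top face ends
print("hubtop@.199?",atz("top",T(392,367),.199))
for nm,p in [("or mid top",(623,473)),("or end1",(648,425)),("or end2",(598,525)),("grey mid",(212,242))]:
    print(nm,atz("top",T(*p),.233))
print("or scene mid top", atz("scene",S(189,190),.233), "grey", atz("scene",S(548,346),.233))
print("pocketN top/scene",tri(RS(298,157),RT(212,385)),tri(RS(205,325),RT(330,195)))
for p in [(272,48),(475,175),(260,530),(52,402)]: print("base top",atz("top",RT(*p),.004))
for p in [(468,200),(300,530),(52,430)]: print("base scene",atz("scene",RS(*p),.004))
E
```

```text
hub knob (array([ 0.5407, -0.2246,  0.2002]), np.float64(0.799641034177779))
hubtop@.199? [ 0.5407 -0.2237  0.199 ]
or mid top [ 0.4899 -0.311   0.233 ]
or end1 [ 0.5105 -0.3231  0.233 ]
or end2 [ 0.4677 -0.2988  0.233 ]
grey mid [ 0.5911 -0.1392  0.233 ]
or scene mid top [ 0.4899 -0.3114  0.233 ] grey [ 0.5968 -0.138   0.233 ]
pocketN top/scene (array([0.42  , 0.3018, 0.0507]), np.float64(0.7490533374696223)) (array([0.5121, 0.2458, 0.0512]), np.float64(0.5747407091499888))
base top [0.5925 0.2809 0.004 ]
base top [0.527  0.1771 0.004 ]
base top [0.3507 0.2835 0.004 ]
base top [0.4139 0.3884 0.004 ]
base scene [0.4161 0.3873 0.004 ]
base scene [0.5936 0.2795 0.004 ]
base scene [0.5308 0.1752 0.004 ]
```

```bash
cat > model.py <<'E'
from h import *
yaw=np.radians(58.7); rc=np.array([.4718,.2820,0])
X=np.array([np.cos(yaw),np.sin(yaw),0]);Y=np.array([-X[1],X[0],0]);Z=np.array([0,0,1.])
def tray(off,s=1,c30=np.radians(30)):
    x,y=X*s,Y*s
    tz=np.cos(c30)*Z-np.sin(c30)*x; tx=np.cross(y,tz)
    o=rc+off*x+.042*Z
    return o,np.c_[tx,y,tz]
def draw(img,n,k,ox,oy,off,s):
    o,R=tray(off,s)
    def pl(pts,col):
        p=((proj(n,pts)+.5-[ox,oy])*k-.5); cv2.polylines(img,[np.int32(p*16)],True,col,1,cv2.LINE_AA,4)
    for c in(-.054,.054):
        for h,z,col in((.0335,0,(0,255,255)),(.0335,.025,(0,255,0)),(.0365,.025,(255,255,255))):
            pl([o+R@np.array([a*h,c+b*h,z]) for a,b in((1,1),(1,-1),(-1,-1),(-1,1))],col)
    pl([rc+X*a*.0625+Y*b*.105 for a,b in((1,1),(1,-1),(-1,-1),(-1,1))],(0,0,255))
E
python3 - <<'E'
from model import *
t=cv2.imread("pics/top0.png");s=cv2.imread("pics/scene0.png")
outs=[]
for sg,off in((1,0),(-1,0)):
    a=cv2.resize(t[250:360,215:320],None,fx=4,fy=4,interpolation=2);draw(a,"top",4,215,250,off,sg)
    b=cv2.resize(s[170:265,340:430],None,fx=4,fy=4,interpolation=2);draw(b,"scene",4,340,170,off,sg)
    b=cv2.copyMakeBorder(b,0,440-380,0,0,0); outs.append(np.hstack([a,b]))
o=np.vstack(outs); cv2.imwrite("pics/m1.png",cv2.resize(o,(int(o.shape[1]*600/o.shape[0]),600)))
cv2.imwrite("pics/m2.png",outs[0])
E
```

```text
(no output)
```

View pics/m1.png

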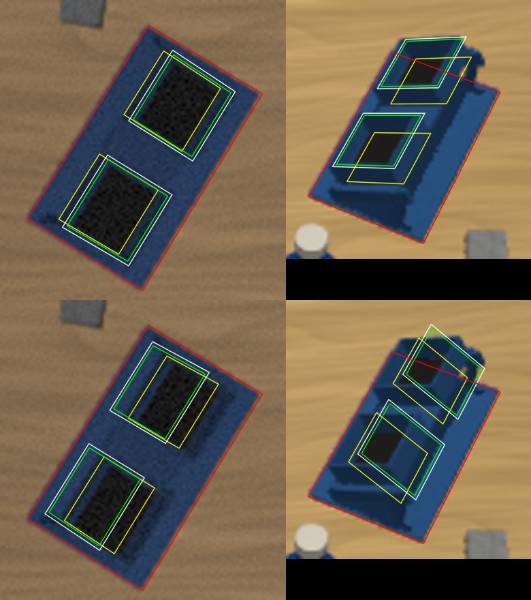

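View pics/m2.png

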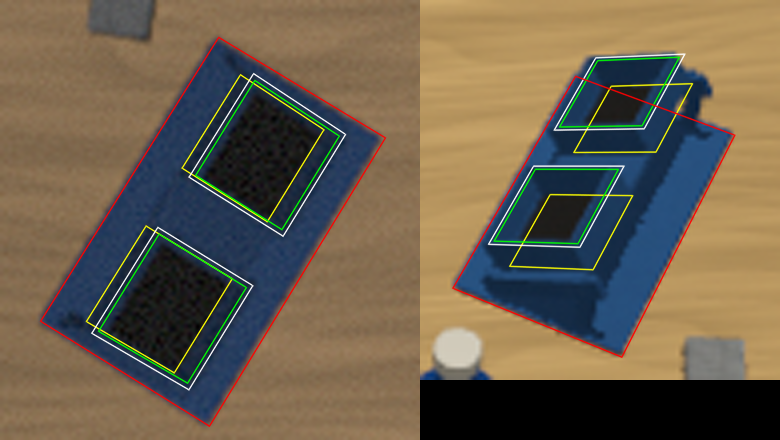

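```bash
cat > plan.py <<'E'
from h import *
from scipy.spatial.transform import Rotation as Ro
np.set_printoptions(precision=3,suppress=True)
def Rdown(yawdeg,tiltdir=None,tilt=0):
    a=np.radians(yawdeg); x=np.array([0,0,-1.]); y=np.array([np.cos(a),np.sin(a),0])
    return np.c_[x,y,np.cross(x,y)]
def plan(p,R,fr=None):
    s=robot.sense(); P,O=fr if fr else (s["tcp_pos"],s["orientation"])
    print("rotvec",Ro.from_matrix(O.T@R).as_rotvec(),"shift cm",O.T@(np.array(p)-P)*100)
E
python3 - <<'E'
from plan import *
plan([.27,-.38,.36],Rdown(-75.2+67))
from model import *
RS=lambda x,y:cr(x,y,340,170,6); RT=lambda x,y:cr(x,y,215,250,5)
# scene outer rim corners upper(S.. pocket at -y) 
obs=[(-.054,(1,1),None)]
ob={}
def pts(off):
    o,R=tray(0); o=o+np.array([off[0],off[1],off[2]])
    f=lambda a,b,c,z:o+R@np.array([a*.0365,c+b*.0365,z])
    return f
# lower pocket in image: which y? print model positions for ids
f=pts([0,0,0])
for c in(-.054,.054):
  for a,b in((1,1),(1,-1),(-1,-1),(-1,1)):
    print(c,a,b,(proj("scene",f(a,b,c,.025))[0]-[340,170])*6,(proj("top",f(a,b,c,.025))[0]-[215,250])*5)
E
```

```text
rotvec [-1.169 -0.001  0.002] shift cm [-12.934 -18.811 -16.372]
-0.054 1 1 [303.036 246.221] [233.891 218.991]
-0.054 1 -1 [236.97  367.908] [314.513  89.607]
-0.054 -1 -1 [ 99.93  363.486] [429.515 165.486]
-0.054 -1 1 [167.373 246.209] [351.426 292.802]
0.054 1 1 [394.253  78.207] [112.269 414.171]
0.054 1 -1 [333.415 190.265] [194.786 281.746]
0.054 -1 -1 [198.431 192.202] [313.56 354.54]
0.054 -1 1 [260.716  83.893] [233.675 484.785]
```

arm_command --rows '[[[-0.1, 0, 0], [-1.1, -1.6, -1.4], 1], [[-0.2, 0, 0], [-2.2, -3.2, -2.8], 1], [[-0.3, 0, 0], [-3.3, -4.8, -4.2], 1], [[-0.4, 0, 0], [-4.4, -6.4, -5.6], 1], [[-0.5, 0, 0], [-5.5, -8, -7], 1], [[-0.6, 0, 0], [-6.6, -9.6, -8.4], 1], [[-0.7, 0, 0], [-7.7, -11.2, -9.8], 1], [[-0.8, 0, 0], [-8.8, -12.8, -11.2], 1], [[-0.9, 0, 0], [-9.9, -14.4, -12.6], 1], [[-1.0, 0, 0], [-11, -16, -14], 1], [[-1.1, 0, 0], [-12, -17.6, -15.4], 1], [[-1.17, 0, 0], [-13, -18.8, -16.4], 1]]'

```text
time_s: 1.1
tcp_pos: [0.2707, -0.3787, 0.3615]
orientation: [[-0.0, 0.991, -0.136], [0.001, -0.136, -0.991], [-1.0, -0.0, -0.001]]
contact_force: [0.7, -0.1, -0.9]
grip_width: 0.998
```

Run:
```python
from plan import *
print(robot.sense()["joints"])
plan([.40,-.345,.35],Rdown(60))
```

```text
[-1.089 -0.052 -0.127  1.497  0.     0.618]
rotvec [-1.184 -0.001 -0.   ] shift cm [ 1.149 12.349 -5.098]
```

arm_command --rows '[[[-0.1, 0, 0], [0.1, 1, -0.4], 1], [[-0.2, 0, 0], [0.2, 2, -0.8], 1], [[-0.3, 0, 0], [0.3, 3, -1.3], 1], [[-0.4, 0, 0], [0.4, 4, -1.7], 1], [[-0.5, 0, 0], [0.5, 5.1, -2.1], 1], [[-0.6, 0, 0], [0.6, 6.2, -2.5], 1], [[-0.7, 0, 0], [0.7, 7.2, -3], 1], [[-0.8, 0, 0], [0.8, 8.2, -3.4], 1], [[-0.9, 0, 0], [0.9, 9.3, -3.8], 1], [[-1.0, 0, 0], [1, 10.3, -4.2], 1], [[-1.1, 0, 0], [1.1, 11.3, -4.7], 1], [[-1.185, 0, 0], [1.15, 12.3, -5.1], 1]]'

```text
time_s: 2.1
tcp_pos: [0.3996, -0.3468, 0.349]
orientation: [[-0.001, 0.499, 0.866], [0.001, 0.866, -0.499], [-1.0, 0.001, -0.001]]
contact_force: [-0.7, 0.7, 0.3]
grip_width: 1.0
```

Run:
```python
from plan import *
print(robot.sense()["joints"])
plan([.49,-.311,.27],Rdown(60))
```

```text
[-0.837  0.067 -0.032  1.473  0.    -0.314]
rotvec [ 0.001 -0.001 -0.001] shift cm [7.9   7.613 6.055]
```

arm_command --rows '[[[0, 0, 0], [0, 1, 0.8], 1], [[0, 0, 0], [0, 2.5, 2], 1], [[0, 0, 0], [1, 4, 3.2], 1], [[0, 0, 0], [2, 5.5, 4.4], 1], [[0, 0, 0], [3.5, 6.8, 5.4], 1], [[0, 0, 0], [5, 7.4, 5.9], 1], [[0, 0, 0], [6.5, 7.6, 6.05], 1], [[0, 0, 0], [7.5, 7.6, 6.05], 1], [[0, 0, 0], [7.9, 7.6, 6.05], 1], [[0, 0, 0], [7.9, 7.6, 6.05], 1], [[0, 0, 0], [7.9, 7.6, 6.05], 1]]'

```text
time_s: 3.02
tcp_pos: [0.4897, -0.3124, 0.2712]
orientation: [[0.0, 0.505, 0.863], [-0.0, 0.863, -0.505], [-1.0, -0.0, 0.0]]
contact_force: [1.0, -0.8, -0.1]
grip_width: 1.001
```

Run:
```python
from plan import *
t=robot.read_camera("top");s=robot.read_camera("scene")
a=cv2.resize(t[255:335,490:570],(400,400),interpolation=2)
b=cv2.resize(s[130:230,90:190],(400,400),interpolation=2)
cv2.imwrite("pics/hov.png",cv2.convertScaleAbs(np.hstack([a,b]),alpha=1.3))
print(robot.sense()["tcp_pos"]); plan([.49,-.311,.204],Rdown(60))
p=robot.sense()["tcp_pos"]
print(proj("scene",p),proj("top",p))
```

```text
[ 0.49  -0.313  0.272]
rotvec [-0.005  0.002  0.   ] shift cm [ 6.806  0.153 -0.115]
[[136.09  176.585]] [[541.471 287.145]]
```

View pics/hov.png

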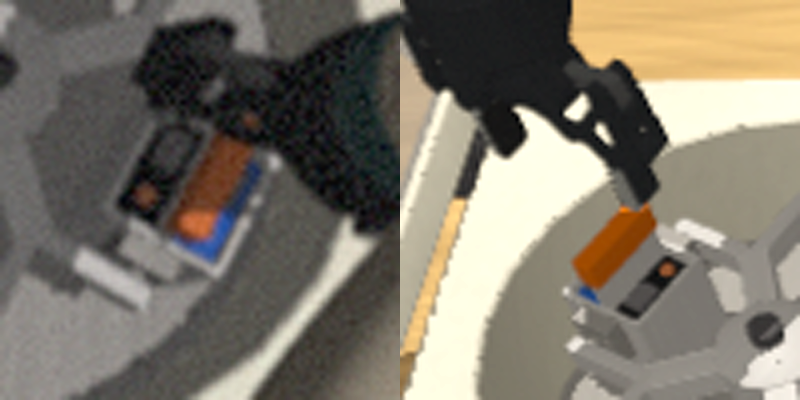

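arm_command --rows '[[[-0.005, 0, 0], [0, 0.15, -0.1], 1], [[-0.005, 0, 0], [1, 0.15, -0.1], 1], [[-0.005, 0, 0], [2, 0.15, -0.1], 1], [[-0.005, 0, 0], [3, 0.15, -0.1], 1], [[-0.005, 0, 0], [4, 0.15, -0.1], 0.7], [[-0.005, 0, 0], [5, 0.15, -0.1], 0.6], [[-0.005, 0, 0], [5.8, 0.15, -0.1], 0.5], [[-0.005, 0, 0], [6.4, 0.15, -0.1], 0.5], [[-0.005, 0, 0], [6.7, 0.15, -0.1], 0.5], [[-0.005, 0, 0], [6.8, 0.15, -0.1], 0.45], [[-0.005, 0, 0], [6.8, 0.15, -0.1], 0.4], [[-0.005, 0, 0], [6.8, 0.15, -0.1], 0.4]]'

```text
time_s: 4.12
tcp_pos: [0.4901, -0.3107, 0.2033]
orientation: [[0.001, 0.499, 0.866], [-0.001, 0.866, -0.499], [-1.0, -0.0, 0.001]]
contact_force: [0.5, 0.6, 0.4]
grip_width: 0.397
```

Run:
```python
from plan import *
t=robot.read_camera("top");s=robot.read_camera("scene")
a=cv2.resize(t[255:335,490:570],(400,400),interpolation=2)
b=cv2.resize(s[155:225,110:180],(400,400),interpolation=2)
cv2.imwrite("pics/hov2.png",cv2.convertScaleAbs(np.hstack([a,b]),alpha=1.6))
plan([.49,-.311,.204],Rdown(60))
print(robot.sense()["contact_force"],robot.sense()["grip_width"])
```

```text
rotvec [0.001 0.001 0.   ] shift cm [-0.051 -0.034 -0.002]
[ 0.115 -0.243 -0.441] 0.4007341504815895
```

View pics/hov2.png

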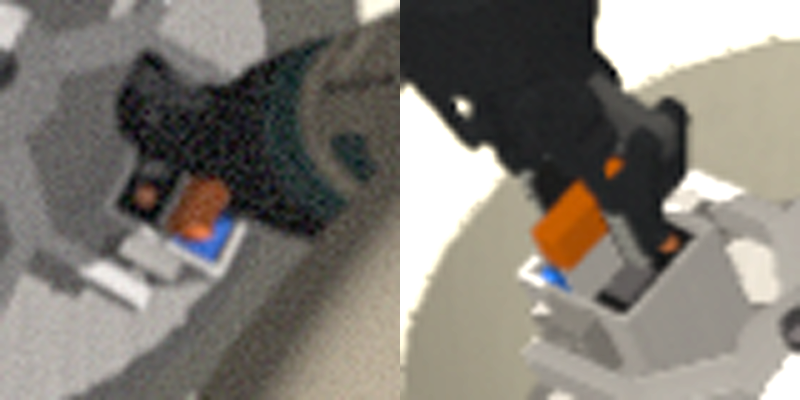

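arm_command --rows '[[[0, 0, 0], [0, 0, 0], 0.3], [[0, 0, 0], [0, 0, 0], 0.26], [[0, 0, 0], [0, 0, 0], 0.22], [[0, 0, 0], [0, 0, 0], 0.2], [[0, 0, 0], [0, 0, 0], 0.18], [[0, 0, 0], [0, 0, 0], 0.16], [[0, 0, 0], [0, 0, 0], 0.12], [[0, 0, 0], [0, 0, 0], 0.08]]' --squeeze 20

```text
time_s: 4.88
tcp_pos: [0.4897, -0.3111, 0.2029]
orientation: [[-0.0, 0.5, 0.866], [-0.001, 0.866, -0.5], [-1.0, -0.001, 0.001]]
contact_force: [-0.5, -2.5, 0.7]
grip_width: 0.164
```

Run:
```python
from plan import *
s=robot.sense(); O=s["orientation"]
print(s["grip_width"],"F tool",O.T@s["contact_force"],"M tool",O.T@s["ft_torque"])
t=robot.read_camera("top");sc=robot.read_camera("scene")
a=cv2.resize(t[255:335,490:570],(400,400),interpolation=2)
b=cv2.resize(sc[155:225,110:180],(400,400),interpolation=2)
cv2.imwrite("pics/hov3.png",cv2.convertScaleAbs(np.hstack([a,b]),alpha=1.6))
```

```text
0.16356796764522363 F tool [-0.657 -2.414  0.839] M tool [ 0.167 -0.125 -0.594]
```

View pics/hov3.png

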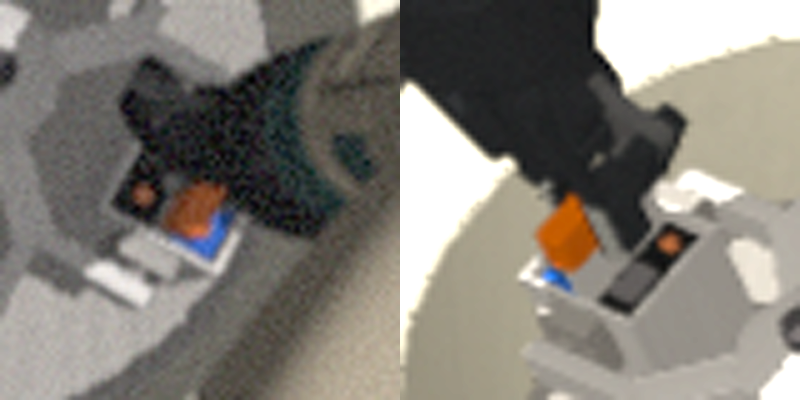

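arm_command --rows '[[[0, 0, 0], [0, -0.03, 0], 0.05], [[0, 0, 0], [0, -0.05, 0], 0], [[0, 0, 0], [0, -0.05, 0], 0], [[0, 0, 0], [0, -0.05, 0], 0], [[0, 0, 0], [-0.1, -0.05, 0], 0], [[0, 0, 0], [-0.2, -0.05, 0], 0], [[0, 0, 0], [-0.3, -0.05, 0], 0], [[0, 0, 0], [-0.4, -0.05, 0], 0], [[0, 0, 0], [-0.5, -0.05, 0], 0], [[0, 0, 0], [-0.6, -0.05, 0], 0], [[0, 0, 0], [-0.6, -0.05, 0], 0]]' --squeeze 70

```text
time_s: 5.9
tcp_pos: [0.489, -0.3103, 0.2084]
orientation: [[-0.001, 0.499, 0.866], [0.001, 0.866, -0.499], [-1.0, 0.001, -0.002]]
contact_force: [-1.1, -1.3, -6.2]
grip_width: 0.151
```

Run:
```python
from plan import *
s=robot.sense(); O=s["orientation"]
print(s["grip_width"],s["tcp_pos"],"F tool",O.T@s["contact_force"],"M tool",O.T@s["ft_torque"])
```

```text
0.15089330591711564 [ 0.489 -0.31   0.208] F tool [ 6.221 -1.688 -0.323] M tool [ 0.104  0.033 -0.759]
```

arm_command --rows '[[[0, 0, 0], [-0.2, 0, 0], 0], [[0, 0, 0], [-0.5, 0, 0], 0], [[0, 0, 0], [-0.8, 0, 0], 0], [[0, 0, 0], [-1.1, 0, 0], 0], [[0, 0, 0], [-1.4, 0, 0], 0], [[0, 0, 0], [-1.7, 0, 0], 0], [[0, 0, 0], [-2.0, 0, 0], 0], [[0, 0, 0], [-2.3, 0, 0], 0], [[0, 0, 0], [-2.6, 0, 0], 0], [[0, 0, 0], [-3.0, 0, 0], 0], [[0, 0, 0], [-3.4, 0, 0], 0], [[0, 0, 0], [-4, 0, 0], 0]]'

```text
time_s: 6.9
tcp_pos: [0.4893, -0.3106, 0.2488]
orientation: [[-0.001, 0.499, 0.866], [0.001, 0.866, -0.499], [-1.0, 0.0, -0.001]]
contact_force: [0.3, 0.4, -5.2]
grip_width: 0.152
```

Run:
```python
from plan import *
s=robot.sense(); O=s["orientation"]
print(s["grip_width"],s["tcp_pos"],"F tool",O.T@s["contact_force"],"M tool",O.T@s["ft_torque"])
t=robot.read_camera("top");sc=robot.read_camera("scene")
a=cv2.resize(t[215:335,450:570],(400,400),interpolation=2)
b=cv2.resize(sc[130:230,100:200],(400,400),interpolation=2)
cv2.imwrite("pics/lift.png",cv2.convertScaleAbs(np.hstack([a,b]),alpha=1.6))
```

```text
0.15171529236085185 [ 0.489 -0.311  0.249] F tool [5.227 0.519 0.048] M tool [0.021 0.026 0.008]
```

View pics/lift.png

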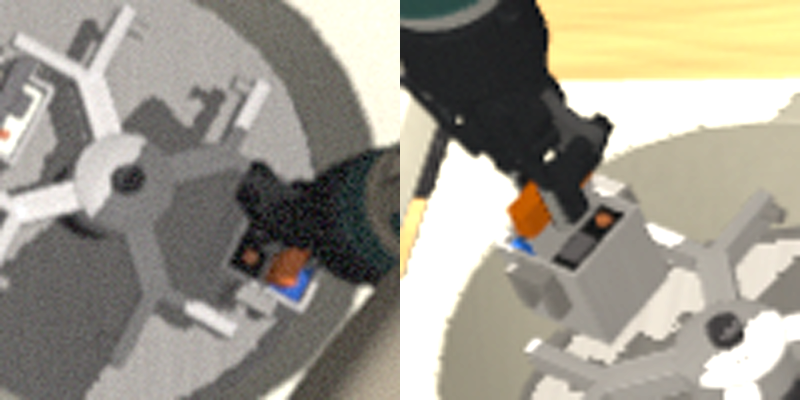

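The bucket is free of the pins: the load is 5.2 N with almost no moment, and it hangs plumb in both views. I carry on straight up.

arm_command --rows '[[[0, 0, 0], [-0.6, 0, 0], 0], [[0, 0, 0], [-1.5, 0, 0], 0], [[0, 0, 0], [-2.8, 0, 0], 0], [[0, 0, 0], [-4.4, 0, 0], 0], [[0, 0, 0], [-6.2, 0, 0], 0], [[0, 0, 0], [-8.0, 0, 0], 0], [[0, 0, 0], [-9.8, 0, 0], 0], [[0, 0, 0], [-11.6, 0, 0], 0], [[0, 0, 0], [-13.2, 0, 0], 0], [[0, 0, 0], [-14.6, 0, 0], 0], [[0, 0, 0], [-15.6, 0, 0], 0], [[0, 0, 0], [-16, 0, 0], 0]]'

```text
time_s: 8.0
tcp_pos: [0.4901, -0.3113, 0.4114]
orientation: [[0.003, 0.499, 0.866], [-0.002, 0.866, -0.499], [-1.0, -0.001, 0.004]]
contact_force: [0.5, -0.8, -4.6]
grip_width: 0.151
```

```bash
cat >> plan.py <<'E'
def place(pk,h,off=(.001,-.0015,0),graspdz=None):
    "TCP pose with bucket underside h above pocket floor; pk=-1/+1 tray y"
    from model import tray
    o,R=tray(0); o=o+np.array(off)+R[:,1]*pk*.054
    d=.127; # TCP above underside at grasp
    Rt=np.c_[-R[:,2],R[:,0],np.cross(-R[:,2],R[:,0])]
    return o+R[:,2]*(h+TCPU),Rt
TCPU=.2032-.127
E
python3 - <<'E'
from plan import *
print(robot.sense()["tcp_pos"],robot.sense()["joints"])
for pk in(-1,1):
    for h in (0,.03,.12): print(pk,h,place(pk,h)[0])
print(place(1,0)[1])
plan([.48,-.02,.39],Rdown(59))
plan([.43,.18,.38],Rdown(58.7))
E
```

```text
[ 0.49  -0.311  0.411] [-0.677  0.158  0.198  1.607  0.    -0.154]
-1 0 [0.499 0.22  0.108]
-1 0.03 [0.491 0.207 0.134]
-1 0.12 [0.468 0.169 0.212]
1 0 [0.407 0.276 0.108]
1 0.03 [0.399 0.263 0.134]
1 0.12 [0.376 0.225 0.212]
[[ 0.26   0.45   0.854]
 [ 0.427  0.74  -0.52 ]
 [-0.866  0.5   -0.   ]]
rotvec [0.018 0.004 0.   ] shift cm [  2.074  24.734 -15.422]
rotvec [0.023 0.004 0.   ] shift cm [  3.014  39.566 -29.744]
```

Run:
```python
from plan import *
plan([.45,.13,.38],Rdown(58.7))
p,R=place(-1,.06);plan(p,R,(np.array([.45,.13,.38]),Rdown(58.7)))
```

```text
rotvec [0.023 0.004 0.   ] shift cm [  3.032  36.233 -25.514]
rotvec [0.    0.    0.524] shift cm [22.005  7.234 -0.471]
```

arm_command --rows '[[[0, 0, 0], [0.1, 0.6, -0.4], 0], [[0, 0, 0], [0.3, 1.8, -1.2], 0], [[0, 0, 0], [0.5, 3.4, -2.4], 0], [[0, 0, 0], [0.8, 5.2, -3.8], 0], [[0, 0, 0], [1, 7, -5.1], 0], [[0, 0, 0], [1.2, 8.8, -6.4], 0], [[0.01, 0, 0], [1.4, 10.6, -7.8], 0], [[0.01, 0, 0], [1.6, 12.4, -9.1], 0], [[0.01, 0, 0], [1.8, 14.2, -10.4], 0], [[0.01, 0, 0], [2, 16, -11.7], 0], [[0.01, 0, 0], [2.2, 17.8, -13.1], 0], [[0.01, 0, 0], [2.4, 19.6, -14.4], 0]]'

```text
time_s: 9.0
tcp_pos: [0.4606, -0.0666, 0.3831]
orientation: [[-0.003, 0.507, 0.862], [0.002, 0.862, -0.507], [-1.0, -0.0, -0.003]]
contact_force: [-0.4, 0.6, -5.9]
grip_width: 0.148
```

Run:
```python
from plan import *
print(robot.sense()["tcp_pos"])
plan([.45,.13,.38],Rdown(58.7))
```

```text
[ 0.461 -0.067  0.383]
rotvec [ 0.014 -0.003  0.   ] shift cm [  0.345  16.399 -10.888]
```

arm_command --rows '[[[0, 0, 0], [0, 1.6, -1.1], 0], [[0, 0, 0], [0, 3.4, -2.2], 0], [[0, 0, 0], [0.1, 5.2, -3.4], 0], [[0, 0, 0], [0.1, 7, -4.6], 0], [[0.01, 0, 0], [0.1, 8.8, -5.8], 0], [[0.01, 0, 0], [0.2, 10.6, -7], 0], [[0.01, 0, 0], [0.2, 12.3, -8.2], 0], [[0.01, 0, 0], [0.3, 13.9, -9.2], 0], [[0.014, 0, 0], [0.3, 15.2, -10.1], 0], [[0.014, 0, 0], [0.3, 16.1, -10.7], 0], [[0.014, 0, 0], [0.3, 16.4, -10.9], 0], [[0.014, 0, 0], [0.3, 16.4, -10.9], 0]]'

```text
time_s: 10.0
tcp_pos: [0.451, 0.1283, 0.3811]
orientation: [[-0.001, 0.518, 0.855], [-0.0, 0.855, -0.518], [-1.0, -0.001, -0.001]]
contact_force: [0.3, -0.7, -5.2]
grip_width: 0.154
```

Run:
```python
from plan import *
print(robot.sense()["tcp_pos"])
p,R=place(-1,.10); print(p);plan(p,R)
```

```text
[0.451 0.128 0.381]
[0.473 0.177 0.195]
rotvec [ 0.001 -0.001  0.525] shift cm [18.644  5.347 -0.62 ]
```

arm_command --rows '[[[0, 0, 0.03], [0.6, 0.2, 0], 0], [[0, 0, 0.08], [2, 0.6, -0.1], 0], [[0, 0, 0.13], [4, 1.1, -0.1], 0], [[0, 0, 0.19], [6, 1.7, -0.2], 0], [[0, 0, 0.25], [8, 2.3, -0.3], 0], [[0, 0, 0.31], [10, 2.9, -0.3], 0], [[0, 0, 0.37], [12, 3.5, -0.4], 0], [[0, 0, 0.42], [14, 4, -0.5], 0], [[0, 0, 0.46], [16, 4.6, -0.5], 0], [[0, 0, 0.5], [17.4, 5, -0.6], 0], [[0, 0, 0.525], [18.3, 5.3, -0.6], 0], [[0, 0, 0.525], [18.6, 5.35, -0.6], 0]]'

```text
time_s: 11.0
tcp_pos: [0.4714, 0.1746, 0.1917]
orientation: [[0.255, 0.456, 0.853], [0.425, 0.739, -0.522], [-0.868, 0.496, -0.005]]
contact_force: [-0.8, -0.7, -5.0]
grip_width: 0.151
```

Run:
```python
from plan import *
t=robot.read_camera("top");sc=robot.read_camera("scene")
s=robot.sense(); O=s["orientation"]
print(s["grip_width"],s["tcp_pos"],"F tool",O.T@s["contact_force"],"M tool",O.T@s["ft_torque"])
p,R=place(-1,.10); plan(p,R)
p,R=place(-1,.035); plan(p,R)
a=cv2.resize(t[235:355,225:345],(400,400),interpolation=2)
b=cv2.resize(sc[140:260,320:440],(400,400),interpolation=2)
cv2.imwrite("pics/hovp.png",cv2.convertScaleAbs(np.hstack([a,b]),alpha=1.4))
```

```text
0.1527413037155867 [0.474 0.175 0.194] F tool [ 3.789 -2.785 -0.155] M tool [-0.029 -0.003 -1.063]
rotvec [-0.003 -0.     0.002] shift cm [ 0.057  0.136 -0.135]
rotvec [-0.003 -0.     0.002] shift cm [ 6.557  0.15  -0.132]
```

View pics/hovp.png

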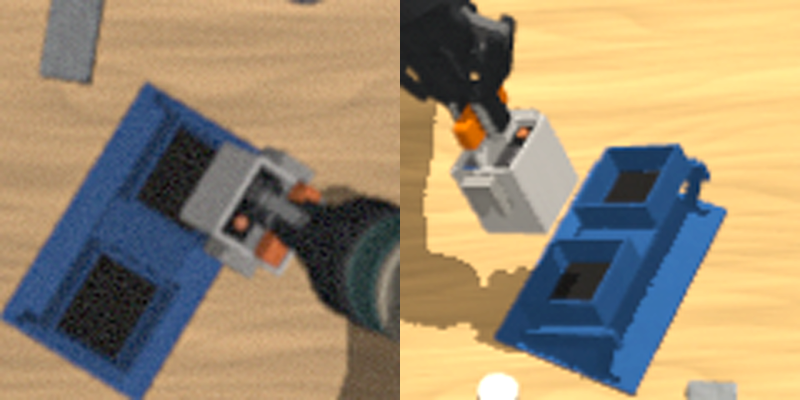

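arm_command --rows '[[[-0.003, 0, 0], [0.4, 0.05, -0.05], 0], [[-0.003, 0, 0], [1, 0.1, -0.1], 0], [[-0.003, 0, 0], [1.8, 0.15, -0.13], 0], [[-0.003, 0, 0], [2.6, 0.15, -0.13], 0], [[-0.003, 0, 0], [3.4, 0.15, -0.13], 0], [[-0.003, 0, 0], [4.2, 0.15, -0.13], 0], [[-0.003, 0, 0], [5, 0.15, -0.13], 0], [[-0.003, 0, 0], [5.8, 0.15, -0.13], 0], [[-0.003, 0, 0], [6.3, 0.15, -0.13], 0], [[-0.003, 0, 0], [6.5, 0.15, -0.13], 0], [[-0.003, 0, 0], [6.5, 0.15, -0.13], 0], [[-0.003, 0, 0], [6.5, 0.15, -0.13], 0]]'

```text
time_s: 12.1
tcp_pos: [0.4913, 0.206, 0.1403]
orientation: [[0.261, 0.447, 0.856], [0.428, 0.741, -0.518], [-0.865, 0.501, 0.001]]
contact_force: [-0.2, -0.0, -4.4]
grip_width: 0.151
```

```bash
cat > ov.py <<'E'
from plan import *
import sys
from model import tray
def ov(name,off=(.001,-.0015,0)):
    ims={"top":robot.read_camera("top"),"scene":robot.read_camera("scene")}
    s=robot.sense(); P,O=s["tcp_pos"],s["orientation"]
    print(s["grip_width"],P,"F tool",O.T@s["contact_force"],"M tool",O.T@s["ft_torque"])
    o,R=tray(0); o=o+np.array(off)-R[:,1]*.054
    print("TCP in pocket frame mm (x,y,z-TCPU)",(R.T@(P-o)-[0,0,TCPU])*1000)
    B=np.c_[O[:,1],-O[:,2],-O[:,0]]  # bucket axes
    B[:,1]=np.cross(B[:,2],B[:,0])
    bo=P-B[:,2]*TCPU
    out=[]
    for n,(x0,y0,w) in {"top":(245,240,80),"scene":(365,155,80)}.items():
        k=5; im=cv2.resize(ims[n][y0:y0+w,x0:x0+w],None,fx=k,fy=k,interpolation=2)
        im=cv2.convertScaleAbs(im,alpha=1.4); raw=im.copy()
        def pl(pts,col):
            p=((proj(n,np.array(pts))+.5-[x0,y0])*k-.5); cv2.polylines(im,[np.int32(p*16)],True,col,1,cv2.LINE_AA,4)
        sq=((1,1),(1,-1),(-1,-1),(-1,1))
        for z in(0,.066): pl([bo+B@np.array([a*.029,b*.030,z]) for a,b in sq],(0,0,255))
        pl([o+R@np.array([a*.0365,b*.0365,.025]) for a,b in sq],(255,255,255))
        pl([o+R@np.array([a*.0365,.108+b*.0365,.025]) for a,b in sq],(255,255,255))
        out.append(im); out.append(raw)
    v=np.hstack([out[0],out[2]]); r=np.hstack([out[1],out[3]])
    cv2.imwrite(f"pics/{name}.png",v); cv2.imwrite(f"pics/{name}r.png",r)
E
python3 -c "
from ov import *
ov('o1')"
```

```text
0.1468632293361154 [0.492 0.206 0.141] F tool [ 3.901 -2.546  0.278] M tool [ 0.01   0.029 -1.122]
TCP in pocket frame mm (x,y,z-TCPU) [ 2.661 -0.871 36.367]
```

View pics/o1.png

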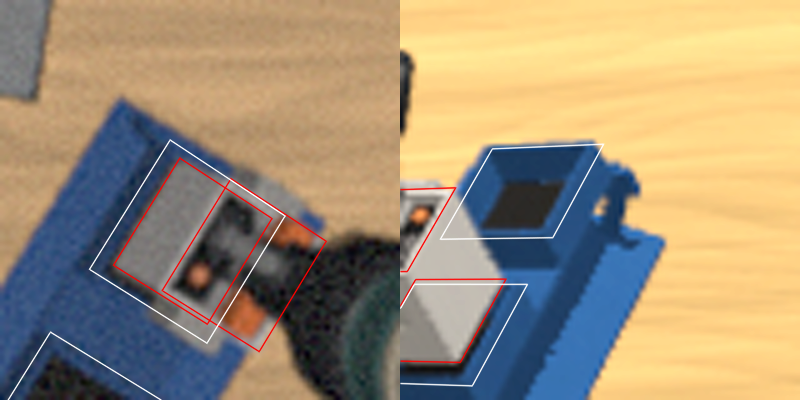

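View pics/o1r.png

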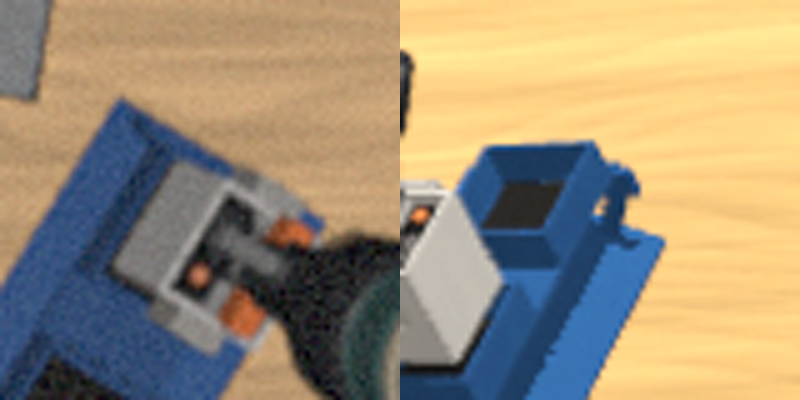

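Run:
```python
from plan import *
acc=[]
t=np.zeros((480,640,3));sc=t.copy()
for i in range(3):
    t+=robot.read_camera("top");acc.append(robot.sense()["tcp_pos"]);sc+=robot.read_camera("scene");acc.append(robot.sense()["tcp_pos"])
print(np.mean(acc,0),np.std(acc,0))
t/=3;sc/=3
np.save("t.npy",t);np.save("sc.npy",sc)
a=cv2.resize(t[255:315,255:315],(600,600),interpolation=2)
cv2.imwrite("pics/e1.png",np.clip((a-10)*2.6,0,255))
b=cv2.resize(sc[185:255,380:480-20],(800,700),interpolation=2)[:600]
b=cv2.resize(sc[175:250,385-30:455],(800,600),interpolation=2)
cv2.imwrite("pics/e2.png",np.clip((b-5)*2,0,255))
```

```text
[0.492 0.206 0.141] [0. 0. 0.][ WARN:0@6.032] global loadsave.cpp:1063 imwrite_ Unsupported depth image for selected encoder is fallbacked to CV_8U.
```

View pics/e1.png

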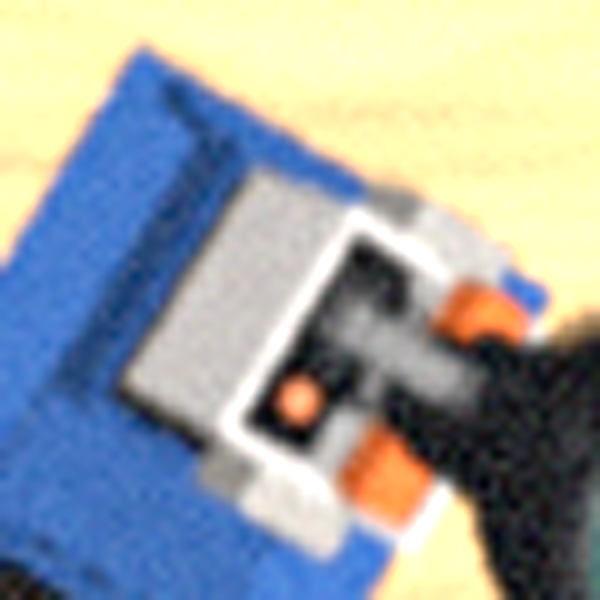

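View pics/e2.png

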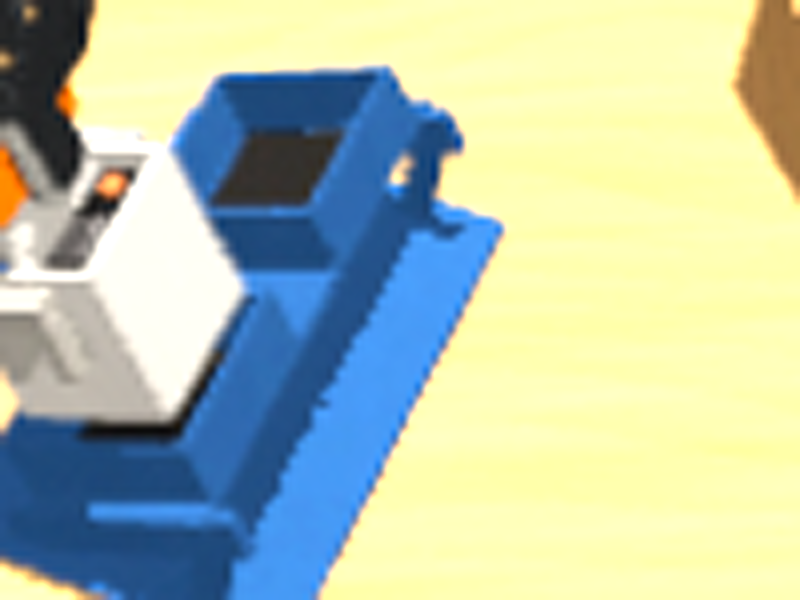

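Run:
```python
from plan import *
from model import tray
o,R=tray(0)
f=lambda a,b,c,h=.0365,z=.025:o+R@np.array([a*h,c+b*h,z])
obs=[((1,1,.054),(390,68)),((-1,1,.054),(222,73)),((1,-1,.054),(312,209))]
J=[]
for (a,b,c),q in obs:
    print("scene pred",(proj("scene",f(a,b,c))[0]+.5-[355,175])*8-.5,q)
for h in(.0365,.0335):
  print("top outer/inner rim R pocket", [((proj("top",f(a,b,-.054,h))[0]+.5-[255,255])*10-.5) for a,b in((1,1),(1,-1),(-1,-1))])
print("floor edge of +x wall outer base",[((proj("top",f(a,b,-.054,.0365,0))[0]+.5-[255,255])*10-.5) for a,b in((1,1),(1,-1))])
# predicted bucket bottom
s=robot.sense();P,O=s["tcp_pos"],s["orientation"];print(P*1000)
B=np.c_[O[:,1],np.cross(-O[:,0],O[:,1]),-O[:,0]];bo=P-B[:,2]*TCPU
for n,(ox,oy,k) in{"top":(255,255,10),"scene":(355,175,8)}.items():
    print(n,[((proj(n,bo+B@np.array([a*.029,b*.03,0]))[0]+.5-[ox,oy])*k-.5).round() for a,b in((1,1),(1,-1),(-1,-1))])
for d in np.eye(3)*.001: print("per mm", (proj("scene",f(1,1,-.054)+d)-proj("scene",f(1,1,-.054)))*8,(proj("top",f(1,1,-.054)+d)-proj("top",f(1,1,-.054)))*10)
print(R)
```

```text
scene pred [409.17   67.775] (390, 68)
scene pred [231.121  75.358] (222, 73)
scene pred [328.053 217.187] (312, 209)
top outer/inner rim R pocket [array([ 72.281, 392.482]), array([233.527, 133.714]), array([463.53 , 285.472])]
top outer/inner rim R pocket [array([ 88.803, 387.963]), array([236.599, 150.623]), array([447.883, 289.752])]
floor edge of +x wall outer base [array([ 38.603, 374.464]), array([197.622, 119.819])]
[491.383 205.845 140.582]
top [array([127., 381.]), array([259., 167.]), array([444., 288.])]
scene [array([249., 286.]), array([176., 419.]), array([ 30., 416.])]
per mm [[0.454 2.4  ]] [[ 0.068 -4.171]]
per mm [[ 3.003 -0.213]] [[-4.174  0.016]]
per mm [[ 0.284 -1.844]] [[-0.459 -0.399]]
[[ 0.45  -0.854 -0.26 ]
 [ 0.74   0.52  -0.427]
 [ 0.5    0.     0.866]]
```

```bash
sed -i 's/off=(.001,-.0015,0)/off=(-.0029,-.0047,0)/' plan.py ov.py
python3 - <<'E'
from plan import *
p,R=place(-1,.032); plan(p,R)
E
```

```text
rotvec [ 0.003  0.001 -0.002] shift cm [ 0.185 -0.653 -0.235]
```

arm_command --rows '[[[0, 0, 0], [0, -0.2, -0.05], 0], [[0.003, 0, 0], [0, -0.4, -0.1], 0], [[0.003, 0, 0], [0.1, -0.6, -0.15], 0], [[0.003, 0, 0], [0.2, -0.65, -0.15], 0], [[0.003, 0, 0], [0.2, -0.65, -0.15], 0], [[0.003, 0, 0], [0.2, -0.65, -0.15], 0]]'

```text
time_s: 13.0
tcp_pos: [0.4874, 0.2027, 0.1351]
orientation: [[0.26, 0.45, 0.854], [0.428, 0.739, -0.52], [-0.865, 0.501, -0.0]]
contact_force: [1.1, 0.3, -4.1]
grip_width: 0.154
```

Run:
```python
from plan import *
from ov import *
t=np.zeros((480,640,3));sc=t.copy()
for i in range(3):
    t+=robot.read_camera("top");sc+=robot.read_camera("scene")
t/=3;sc/=3
s=robot.sense();P,O=s["tcp_pos"],s["orientation"]
from model import tray
o,R=tray(0)
print("TCP in model0 right pocket, mm",(R.T@(P-o)-[0,-.054,TCPU])*1000, O.T@s["contact_force"])
a=cv2.resize(t[255:315,250:310],(600,600),interpolation=2)
cv2.imwrite("pics/f1.png",np.uint8(np.clip((a-10)*2.6,0,255)))
b=cv2.resize(sc[185:245,345:425],(800,600),interpolation=2)
cv2.imwrite("pics/f2.png",np.uint8(np.clip((b-5)*2,0,255)))
```

```text
TCP in model0 right pocket, mm [-4.742 -0.741 34.435] [ 3.812 -2.166 -0.626]
```

View pics/f1.png

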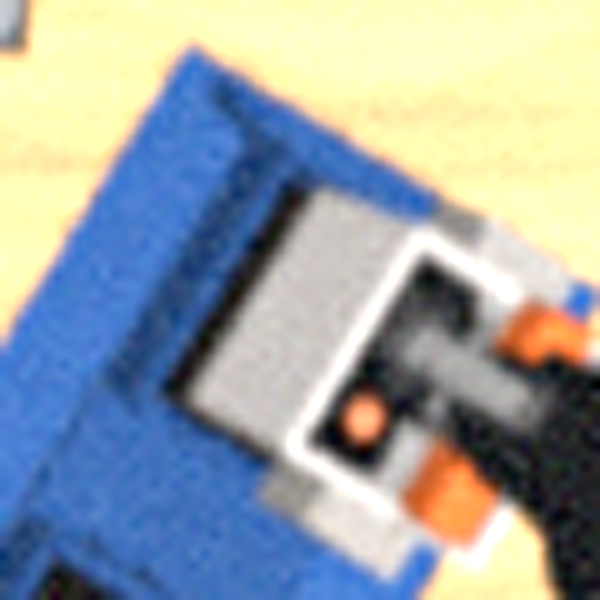

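View pics/f2.png

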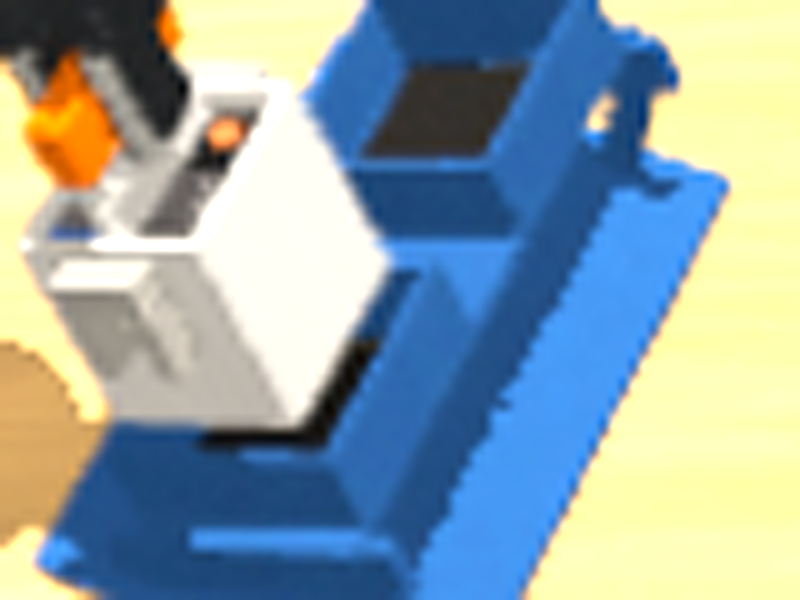

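arm_command --rows '[[[0, 0, 0], [0.2, 0, 0], 0], [[0, 0, 0], [0.5, 0, 0], 0], [[0, 0, 0], [0.8, 0, 0], 0], [[0, 0, 0], [1.1, 0, 0], 0], [[0, 0, 0], [1.4, 0, 0], 0], [[0, 0, 0], [1.6, 0, 0], 0], [[0, 0, 0], [1.8, 0, 0], 0], [[0, 0, 0], [2, 0, 0], 0], [[0, 0, 0], [2, 0, 0], 0], [[0, 0, 0], [2, 0, 0], 0]]'

```text
time_s: 14.13
tcp_pos: [0.4927, 0.2113, 0.1179]
orientation: [[0.26, 0.45, 0.854], [0.428, 0.739, -0.52], [-0.865, 0.501, -0.0]]
contact_force: [-0.4, 0.5, -5.0]
grip_width: 0.15
```

```bash
cat > st.py <<'E'
from plan import *
from model import tray
s=robot.sense();P,O=s["tcp_pos"],s["orientation"]
o,R=tray(0)
print("TCP in model0 right pocket, mm",(R.T@(P-o)-[0,-.054,TCPU])*1000,"F", O.T@s["contact_force"],"M",O.T@s["ft_torque"],s["time_s"],s["grip_width"])
E
python3 st.py
```

```text
TCP in model0 right pocket, mm [-4.942 -0.563 14.269] F [ 4.476 -2.298 -0.634] M [ 0.023 -0.043 -1.145] 14.1333 0.1502834993439515
```

arm_command --rows '[[[0, 0, 0], [0.15, 0, 0], 0], [[0, 0, 0], [0.3, 0, 0], 0], [[0, 0, 0], [0.45, 0, 0], 0], [[0, 0, 0], [0.6, 0, 0], 0], [[0, 0, 0], [0.75, 0, 0], 0], [[0, 0, 0], [0.9, 0, 0], 0], [[0, 0, 0], [0.9, 0, 0], 0], [[0, 0, 0], [0.9, 0, 0], 0]]'

```text
time_s: 14.8
tcp_pos: [0.495, 0.2152, 0.1101]
orientation: [[0.26, 0.45, 0.854], [0.428, 0.739, -0.52], [-0.865, 0.501, -0.0]]
contact_force: [-0.1, -0.7, -4.7]
grip_width: 0.153
```

```bash
python3 st.py
```

```text
TCP in model0 right pocket, mm [-4.952 -0.511  5.249] F [ 3.753 -2.968  0.289] M [-0.027  0.039 -1.157] 14.8 0.15297961199951554
```

arm_command --rows '[[[0, 0, 0], [0.08, 0, 0], 0], [[0, 0, 0], [0.16, 0, 0], 0], [[0, 0, 0], [0.24, 0, 0], 0], [[0, 0, 0], [0.32, 0, 0], 0], [[0, 0, 0], [0.32, 0, 0], 0]]'

```text
time_s: 15.22
tcp_pos: [0.496, 0.2161, 0.108]
orientation: [[0.261, 0.45, 0.854], [0.428, 0.739, -0.521], [-0.866, 0.501, 0.0]]
contact_force: [-3.7, -4.8, 1.7]
grip_width: 0.152
```

```bash
python3 st.py
```

```text
TCP in model0 right pocket, mm [-4.831 -0.882  2.836] F [-4.47  -4.402 -0.62 ] M [ 0.022  0.325 -1.507] 15.2167 0.1522774225384115
```

arm_command --rows '[[[0, 0, 0], [0.04, 0, 0], 0], [[0, 0, 0], [0.06, 0, 0], 0], [[0, 0, 0], [0.06, 0, 0], 0]]'

```text
time_s: 15.47
tcp_pos: [0.496, 0.2161, 0.1079]
orientation: [[0.261, 0.451, 0.854], [0.427, 0.739, -0.521], [-0.866, 0.501, 0.0]]
contact_force: [-7.3, -8.6, 8.6]
grip_width: 0.15
```

```bash
python3 st.py; python3 -c "
from ov import *
ov('p1')"
```

```text
TCP in model0 right pocket, mm [-4.899 -0.932  2.777] F [-13.003  -5.35   -1.732] M [-0.059  0.589 -1.825] 15.4667 0.1496525363169973
0.1531395021587689 [0.496 0.216 0.108] F tool [-12.626  -5.948  -3.365] M tool [-0.081  0.603 -1.797]
TCP in pocket frame mm (x,y,z-TCPU) [-0.079 -0.949  0.019]
```

View pics/p1r.png

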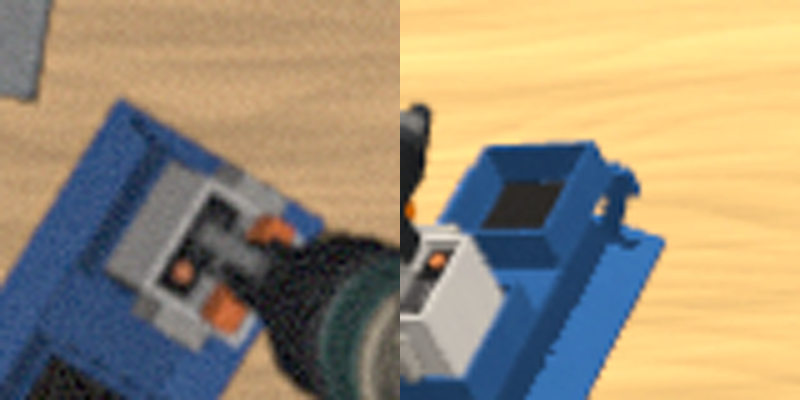

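arm_command --rows '[[[0, 0, 0], [0, 0, 0], 0], [[0, 0, 0], [0, 0, 0], 0], [[0, 0, 0], [-0.03, 0, 0], 0.1], [[0, 0, 0], [-0.03, 0, 0], 0.13], [[0, 0, 0], [-0.03, 0, 0], 0.14]]' --squeeze 20

```text
time_s: 15.98
tcp_pos: [0.496, 0.2161, 0.108]
orientation: [[0.261, 0.451, 0.854], [0.427, 0.739, -0.521], [-0.866, 0.501, 0.0]]
contact_force: [-5.0, -6.0, 5.6]
grip_width: 0.154
```

```bash
python3 st.py
```

```text
TCP in model0 right pocket, mm [-4.835 -0.911  2.816] F [-8.734 -3.814 -1.129] M [-0.008  0.474 -1.606] 15.9833 0.1543643955954057
```

Now I open slowly.

arm_command --rows '[[[0, 0, 0], [0, 0, 0], 0.16], [[0, 0, 0], [0, 0, 0], 0.18], [[0, 0, 0], [0, 0, 0], 0.2], [[0, 0, 0], [0, 0, 0], 0.22], [[0, 0, 0], [0, 0, 0], 0.25], [[0, 0, 0], [0, 0, 0], 0.28], [[0, 0, 0], [0, 0, 0], 0.32], [[0, 0, 0], [0, 0, 0], 0.36], [[0, 0, 0], [0, 0, 0], 0.4], [[0, 0, 0], [0, 0, 0], 0.44], [[0, 0, 0], [0, 0, 0], 0.44]]'

```text
time_s: 16.9
tcp_pos: [0.4961, 0.2168, 0.1073]
orientation: [[0.261, 0.45, 0.854], [0.428, 0.739, -0.52], [-0.865, 0.501, 0.0]]
contact_force: [-0.4, -0.4, -1.0]
grip_width: 0.441
```

```bash
python3 st.py; python3 -c "
from ov import *
ov('p2')"
```

```text
TCP in model0 right pocket, mm [-4.694 -0.687  1.886] F [ 0.562 -0.965 -0.13 ] M [ 0.052 -0.029 -0.5  ] 16.9 0.44067712826456945
0.4412254412702502 [0.496 0.217 0.107] F tool [0.784 0.159 0.373] M tool [-0.038 -0.013 -0.503]
TCP in pocket frame mm (x,y,z-TCPU) [-0.014 -0.69  -0.885]
```

View pics/p2r.png

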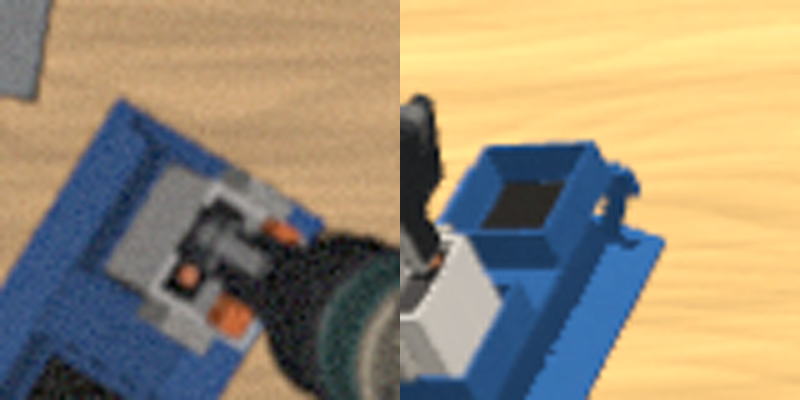

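arm_command --rows '[[[0, 0, 0], [-0.3, 0, 0], 0.5], [[0, 0, 0], [-0.8, 0, 0], 0.5], [[0, 0, 0], [-1.4, 0, 0], 0.5], [[0, 0, 0], [-2.2, 0, 0], 0.5], [[0, 0, 0], [-3.2, 0, 0], 0.5], [[0, 0, 0], [-4.4, 0, 0], 0.5], [[0, 0, 0], [-5.8, 0, 0], 0.5], [[0, 0, 0], [-7.4, 0, 0], 0.5], [[0, 0, 0], [-9, 0, 0], 0.5], [[0, 0, 0], [-10.6, 0, 0], 0.5], [[0, 0, 0], [-12, 0, 0], 0.5], [[0, 0, 0], [-12, 0, 0], 0.5]]'

```text
time_s: 18.0
tcp_pos: [0.4665, 0.1644, 0.2148]
orientation: [[0.267, 0.448, 0.853], [0.428, 0.739, -0.521], [-0.864, 0.504, 0.005]]
contact_force: [0.4, -0.0, 0.8]
grip_width: 0.5
```

```bash
python3 st.py
python3 - <<'E'
from plan import *
from model import tray
t=robot.read_camera("top");sc=robot.read_camera("scene")
cv2.imwrite("pics/q_scene.png",sc)
o,R=tray(0); o=o+np.array([-.0029,-.0047,0])-R[:,1]*.054
out=[]
for n,im,x0,y0 in(("top",t,235,235),("scene",sc,335,155)):
    a=cv2.convertScaleAbs(cv2.resize(im[y0:y0+80,x0:x0+80],(400,400),interpolation=2),alpha=1.4); 
    for z in(0.,.066):
        p=((proj(n,[o+R@np.array([u*.029-.0035*0,v*.03,z]) for u,v in((1,1),(1,-1),(-1,-1),(-1,1))])+.5-[x0,y0])*5-.5)
        cv2.polylines(a,[np.int32(p*16)],True,(0,0,255),1,cv2.LINE_AA,4)
    out.append(a)
cv2.imwrite("pics/q.png",np.hstack(out))
E
```

```text
TCP in model0 right pocket, mm [ -3.041  -2.544 125.069] F [-0.576  0.524  0.342] M [ 0.015  0.008 -0.476] 18.0 0.49959859585794986
```

View pics/q.png

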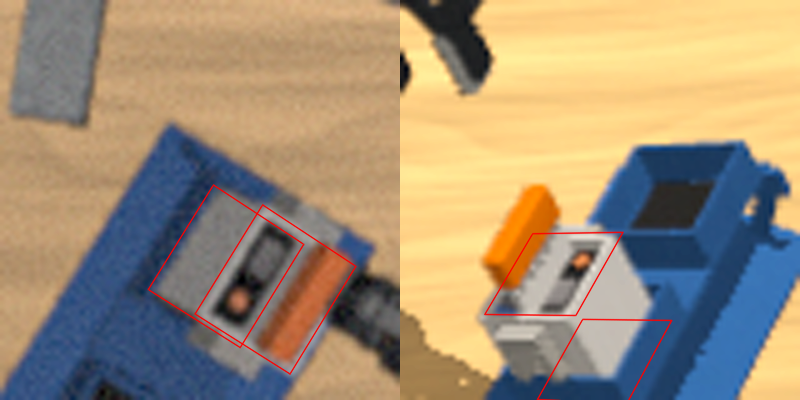

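View pics/q_scene.png

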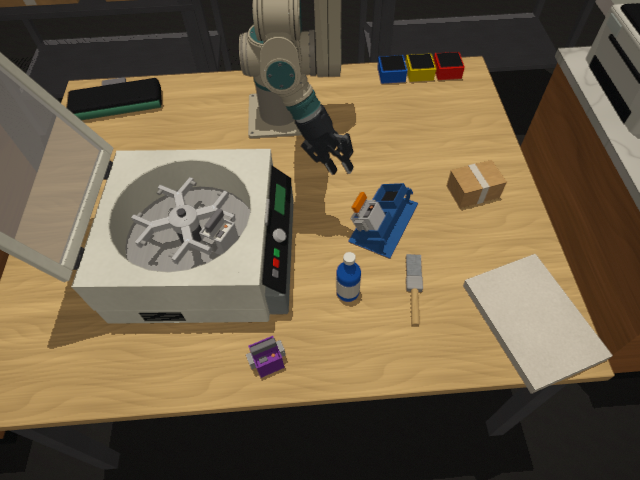

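Run:
```python
from plan import *
t=np.zeros((480,640,3));sc=t.copy()
for i in range(4):
    t+=robot.read_camera("top");sc+=robot.read_camera("scene")
a=cv2.resize(t[265:315,260:310]/4,(400,400),interpolation=2)*2.2
b=cv2.resize(sc[188:238,345:395]/4,(400,400),interpolation=2)*1.4
cv2.imwrite("pics/r.png",np.uint8(np.clip(np.hstack([a,b]),0,255)))
from model import tray
o,R=tray(0); o=o+np.array([-.0029,-.0047,0])-R[:,1]*.054
for u,v in((1,1),(1,-1),(-1,-1),(-1,1)):
    X=o+R@np.array([u*.029,v*.03,.066]); print(u,v,((proj("top",X)[0]+.5-[260,265])*8-.5).round(),((proj("scene",X)[0]+.5-[345,188])*8-.5).round())
for v in(1,-1):
    X=o+R@np.array([0,v*.029,.106]); print("grip",v,((proj("top",X)[0]+.5-[260,265])*8-.5).round(),((proj("scene",X)[0]+.5-[345,188])*8-.5).round())
```

```text
1 1 [112. 262.] [276. 107.]
1 -1 [220.  87.] [201. 240.]
-1 -1 [369. 186.] [ 55. 239.]
-1 1 [264. 358.] [132. 110.]
grip 1 [240. 334.] [152.  22.]
grip -1 [346. 162.] [ 75. 149.]
```

View pics/r.png

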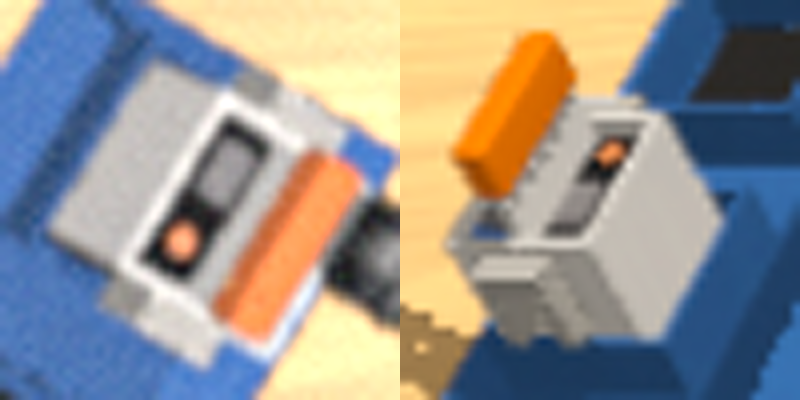

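```bash
python3 -c "
from rig import robot
print(robot.close_job(), robot.sense()['time_s'])"
```

```text
the job is handed in; nothing more can be done
the job is handed in; nothing more can be done
```

The orange bucket is in the right pocket (`pocket_right`) of the blue rack, released and mouth up, and the job is handed in at about 18.5 s of the 58 s.

- **Pick-up:** I gripped it across the bar (14 mm measured). I lifted it straight up off the pins, where it hung plumb with a load of about 5 N and almost no moment.
- **Placing:** I tilted it 30° and lowered it along the pocket axis until it met the floor. It pressed with about 17 N at most, at the depth I expected. I then opened slowly and backed straight out.
- **Last checks:** the last pictures show the bucket square in the pocket and the gripper about 9 cm clear of it. The grey bucket still hangs on its pins, and the bottle, brush, carton and purple look-alike look undisturbed.
- **Disagreements:** my first rack model, together with arm lag, was about 6 mm off along the slope. I saw this in the hover pictures and corrected it before lowering. After release, the bucket appeared 1–2 mm from the predicted spot in both pictures. That fits calibration error plus a small slide within the pocket's play, but the underside itself is hidden from both cameras.

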